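Lock the parts case with its push-in shackle

ROBOT

A 6-joint arm with a two-finger parallel gripper is mounted at the origin on a cart in front of the work surface, level with it; the furniture and walls round the work are solid. World frame = base frame: x ahead of the robot, y to its left, z up, the work surface at z = 0. Lengths are in m, angles in rad, forces in N, time in s.
With the tool pointing down it reaches from about 0.35 to 0.775 m from the base axis. Payload 7.3 kg.
Tool frame: the origin (TCP) lies at the very end of the fingers, on their centre line; the grasp point (between the pads) lies env.pinch_z behind it (env.pinch_z is the distance from the TCP to the grasp point, in m); z points along the fingers, y is the line along which they close (so a half turn about z gives the same grasp; the last joint's range is limited). The gripper opens to 92 mm and grips with 3 to 60 N. Pads are 19 mm wide; open, the fingers measure 130 mm over their backs; the gripper's body (75 mm by 190 mm) begins 47 mm behind the grasp point.
Start: joints at [1.161, 0.342, 1.524, -0, 1.275, -0.146], TCP at [0.137, 0.507, 0.207] pointing down, gripper open.
Joint ranges: [-2.53, 2.53], [-0.77, 2.02], [0.04, 2.7], [-1, 4.14], [0.28, 2.66], [-3.11, 3.11]. Speed limits (rad/s): [2.57, 2.57, 3.14, 3.14, 3.14, 3.14].

INTERFACE

Orientations are given as a 3x3 rotation matrix whose columns are the frame's x, y, z axes.
In Python, from plant import env, vision gives the robot as it stands. The module is installed in compiled form; this text tells all that it offers.
- The arm moves only by the tool send_rows, never from a script. Its argument "moves" is a list of rows, each a list of 4 numbers: the shift along the tool's x, y, z as a fraction of full scale, then the turn about the tool's z as a fraction of full scale. A call has 1 to 20 rows; each row shifts and turns the commanded pose from where the row before left it, along the tool's axes as they then stand; what a row does not reach is not made up. Full scale, the value 1, is 0.2 m for a shift and 45 degrees for a turn. A row lasts 1/12 s, in which the tool goes at most 41.7 mm and 7.16 degrees, less where a joint would pass 70% of its speed; a pose out of reach is approached as far as the arm can. A call with a number of a shift or a turn outside -1 to 1 is refused whole. A call with a gripper value outside its range is refused whole. "grip" is the finger opening in mm, from 0 to 91.8, set as the call begins (left out, the last holds). The fingers move at their own pace and stop on an object; "squeeze" is the grip in N (left out, the last holds). Time passes only in rows, so rows that do not move let the fingers close. It gives the time, the measured TCP pose, the force, the opening and the grip force at its end, in the units of the state.
- env.get_obs(): the state, without advancing time (a new reading comes with each control period).
- vision.read_camera(name): name is "side" or "top" or "wrist"; returns the picture (400x640x3 uint8, red, green, blue); there is no depth.
- vision.calibration(name): a dict with "fovy" (degrees; the focal length in pixels is half the picture's height over the tangent of half this angle, whatever the lens; pixels are square), "cx", "cy" (the principal point, pixels), "R" (3x3) and "t" (3): a world point X has camera coordinates R X + t; the wrist camera has in their place "T_tool_cam" (4x4, takes a point from camera to tool coordinates, whose origin is the TCP and whose axes are the flange's). Camera axes: x right, y down, z forward; pixel columns grow to the right and rows downward; lengths in m; the calibration is good to about 2 mm. A picture is of the moment at which its call begins: read the wrist's pose just before it. calibration takes no time and is no camera call.
- env.close_job(): hands the job in; it is judged then, once.
The state is a dict: "time": time; "joint_positions": joint angles; "joint_velocities": joint speeds; "effort": joint torques, N m; "ee_pos": TCP position; "tool_rot": TCP orientation; "contact_force": force on the tool from outside, world axes, zero at the start; "torque": the same for the moment, N m; "opening": finger opening in m; "grip_force": force on a finger pad.
Only numpy, scipy, OpenCV 4.12 (cv2) and the standard library are available. Lean on these libraries where they do the work, as an engineer would, in place of code of your own. Each camera call takes 0.05 s, during which the arm holds its last target. There are 200 camera calls.

TASK

Lock the parts case: lay its raised hasp strap down flat over the lock, take the loose U-shaped shackle out of its rest block, and pass it legs first through the strap's eye into the two holes of the lock. Press the shackle gently down until the hidden pawls click and it stays down by itself, without forcing the lock, then let go; leave the bottle, the tape roll and the brush where they are.

Things in the scene. Friction and masses are not known exactly. Their poses are not given: they have to be found in the camera images.
- case: Closed black organiser case, 198 x 240 x 61 mm (x, y, z), fixed to the bench. Origin: centre of its underside; its front, with latch and lock, faces its -x. The lock bracket and the strap's hinge are fixed to it and move with its pose.
- lock: Bare steel lock body, 40 x 104 x 70 mm (x, y, z), in a dark bracket (62 x 128 mm, cheeks 42 mm high) before the case's latch, keyhole facing the robot. Origin: centre of its underside, 10 mm above the bench; axes parallel to the case's. It floats on rubber: yields down 1 mm per 8 N, at most 5 mm, and returns. Pushing the shackle with much more than 25 N is forcing it.
- lock_mouth (a point): Centre of the lock's top face, 70 mm above its origin, midway between two round holes of 14 mm diameter at y = +27 and -27 mm (x = 0), mouths chamfered 1.5 mm. At least the top 25 mm of each hole is clear; below, spring plungers push the legs back and bevelled pawls resist: the push climbs to roughly 8 to 16 N, drops by several N at the click, then climbs steeply as the tips reach the floor.
- lock_latch (a point): Point on the lock's axis, 24.5 mm above its origin: the latch sits at a depth that differs each time and cannot be seen, so it must be felt. Once clicked, the shackle's origin stays 8 to 23 mm above the lock's origin, below this point (it can be pressed 2 mm lower); not clicked, the plungers push it back to 26 mm or more, above this point.
- strap (a joint): Angle of the hasp strap: 0 = flat over the lock, growing as it lifts; starts at 0.7 to 1.0. Hinge friction holds it at any angle; a few N at mid-length move it. Strap: bare steel, 32 mm wide, 3.5 mm thick, reaching 76 mm from the hinge axis towards the case's -x, with a 20 x 20 mm square eye. When flat, a stop holds it 3.5 mm clear of the lock's top.
- strap_hinge (a point): Point on the strap's hinge axis, in the middle of its width, level with the strap's top face when flat: at (-70, 27, 87) mm in the case frame. The axis runs along the case's y. When flat, the strap's top face is 87 mm above the bench.
- strap_eye (a point): Centre of the strap's eye, on its upper face, 60 mm from the hinge axis. With the strap flat it lies 3.5 + 3.5 mm above the mouth of the lock hole at y = +27 mm, so that one leg of the shackle passes through the eye and the other beside the strap.
- shackle: Loose bare steel U, 0.18 kg, standing legs down in the rest block: round legs of 12 mm diameter at y = +27 and -27 mm, 78 mm long, joined by a straight square bar 14 mm wide (x), 70 mm long (y), z = 78 to 92 mm, to be pinched from above. Origin: midway between the leg tips. Tips taper to 6.4 mm over 6 mm; a groove 3 mm deep rings each leg at z = 8.5 to 16.5 mm. Symmetric. A 40 N grip holds it.
- rest: Grey plastic rest block, 40 x 96 x 30 mm, fixed to the bench to the right of the case; two 14 mm holes at y = +27 and -27 mm, 25 mm deep, hold the shackle's legs loosely. Origin: centre of its underside.
- bottle: Small white bottle with a blue cap, 52 mm across, 83 mm high, upright. Origin: centre of its underside. To be left alone.
- tape_roll: Wide cream tape roll lying flat, 104 mm across, 25 mm high. Origin: centre of its underside. To be left alone.
- brush: Flat wooden paint brush lying flat, 210 x 42 x 13 mm. Origin: centre of its underside. To be left alone.
There are look-alikes about, which are no part of the job. Of the things like the shackle, leave any that is purple or turquoise; of the rest the smaller one is meant.

How it is judged:
On the way, in this order (a step that is already met when the one before it is completed fails the run):
1. the strap lies flat over the lock (value of joint strap below 0.08 rad), for 0.2 s.
2. both legs have entered the lock's holes (x of shackle in the frame of lock between -0.004 and 0.004 m and y of shackle in the frame of lock between -0.004 and 0.004 m and angle between the z axis of shackle and the z axis of lock, either way round below 0.1 rad and z of shackle in the frame of lock below 0.062 m and value of joint strap below 0.08 rad), for 0.1 s.
At the end, for the whole second after the job is handed in: The strap lies flat (within 0.08 rad), and the shackle stands in both holes of the lock (within 4 mm sideways and 0.1 rad of upright), latched: its tips stay less than 24.5 mm above the lock's underside with nothing pressing on it, at rest (x of shackle in the frame of lock between -0.004 and 0.004 m and y of shackle in the frame of lock between -0.004 and 0.004 m and angle between the z axis of shackle and the z axis of lock, either way round below 0.1 rad and z of shackle in the frame of lock below 0.0245 m and value of joint strap below 0.08 rad and linear speed of shackle below 0.02 m/s); the robot touches nothing.
It fails at once if the lock is forced: more than 35 N between the shackle and the lock (contact force between shackle and lock above 35 N).
It fails at once if a bystander (bottle, tape roll or brush) is moved by more than 30 mm (distance of any of bottle, tape_roll, brush from where it was at the start of the episode above 0.03 m).
It also fails if it takes over 59 s, if anything falls off the work surface, if the arm or the gripper's body presses on something with over 40 N, if the wrist force passes 120 N, or if a joint passes its speed limit or range.

## Working session

There is one attempt and no reset: what is moved stays moved. The work goes in short steps, Python scripts to look and compute and a tool call to move; the robot and the scene stay as the last step left them, time stands still between calls to the robot, and variables do not carry over. Pictures are saved under pics/ and viewed, at most 10 in all, crops included, and the job is handed in when it is done.

Besides the shell and the picture viewer there is one more tool, called after "Request:" by a JSON object that holds its "op" and its "data". send_rows: Moves the arm, as the interface text tells. Its arguments: {"type":"object","properties":{"moves":{"type":"array","items":{"type":"array","items":{"type":"number","minimum":-1,"maximum":1}}},"grip":{"type":"number"},"squeeze":{"type":"number"}},"required":["moves"]}

```bash
mkdir -p pics; cat > h.py <<'E'
import numpy as np, cv2
from plant import env, vision
def K(c):
    f=200/np.tan(np.radians(c["fovy"])/2); return f,c["cx"],c["cy"]
def cam(name):
    c=vision.calibration(name)
    if name=="wrist":
        o=env.get_obs(); T=np.array(c["T_tool_cam"]); R=np.array(o["tool_rot"]); p=np.array(o["ee_pos"])
        Rwc=R@T[:3,:3]; pos=R@T[:3,3]+p
        return K(c),Rwc.T,-Rwc.T@pos
    return K(c),np.array(c["R"]),np.array(c["t"])
def ray(cm,u,v):
    (f,cx,cy),R,t=cm; return -R.T@t, R.T@np.array([(u-cx)/f,(v-cy)/f,1])
def atz(cm,u,v,z):
    o,d=ray(cm,u,v); return o+d*(z-o[2])/d[2]
def proj(cm,X):
    (f,cx,cy),R,t=cm; q=(R@np.atleast_2d(X).T).T+t
    return np.c_[f*q[:,0]/q[:,2]+cx,f*q[:,1]/q[:,2]+cy]
def snap(n,f):
    cm=cam(n); im=vision.read_camera(n)[:,:,::-1].copy(); cv2.imwrite("pics/"+f,im); return cm,im
E
python3 - <<'E'
from h import *
np.set_printoptions(precision=3,suppress=True)
for n in ("top","side"):
    cm,im=snap(n,n+"0.png"); print(n,cm)
print(env.pinch_z, env.get_obs()["tool_rot"], cam("wrist"), vision.calibration("wrist"))
E
```

```text
top ((np.float64(450.64048469604165), 319.27872949226924, 199.63393240931566), array([[-0.002, -1.   , -0.023],
       [-0.99 ,  0.005, -0.143],
       [ 0.143,  0.023, -0.989]]), array([-0.068,  0.569,  1.332]))
side ((np.float64(510.68581751217056), 311.37166948466444, 196.7095282119216), array([[ 0.877, -0.479, -0.015],
       [-0.32 , -0.562, -0.763],
       [ 0.358,  0.674, -0.646]]), array([-0.522,  0.183,  1.391]))
0.0188 [[-0.965  0.261 -0.001]
 [ 0.261  0.965 -0.001]
 [ 0.    -0.001 -1.   ]] ((np.float64(276.6101943409578), 314.9007468990262, 196.71779853462985), array([[ 0.261,  0.965, -0.001],
       [ 0.931, -0.251,  0.263],
       [ 0.254, -0.069, -0.965]]), array([-0.525, -0.034,  0.39 ])) {'fovy': 71.73680466927675, 'cx': 314.9007468990262, 'cy': 196.71779853462985, 'T_tool_cam': array([[-0.   , -0.965, -0.263,  0.069],
       [ 1.   , -0.   ,  0.   ,  0.001],
       [-0.   , -0.263,  0.965, -0.179],
       [ 0.   ,  0.   ,  0.   ,  1.   ]])}
```

View pics/top0.png

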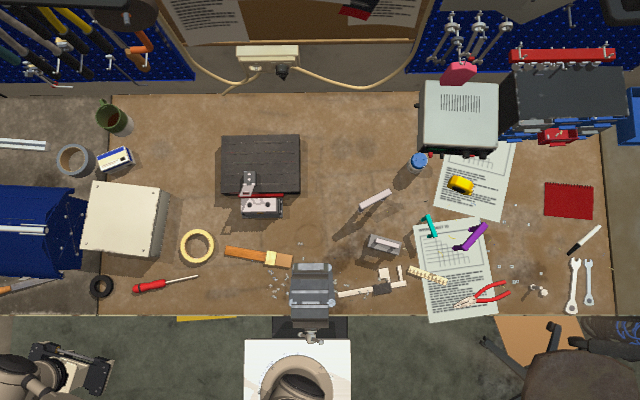

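View pics/side0.png

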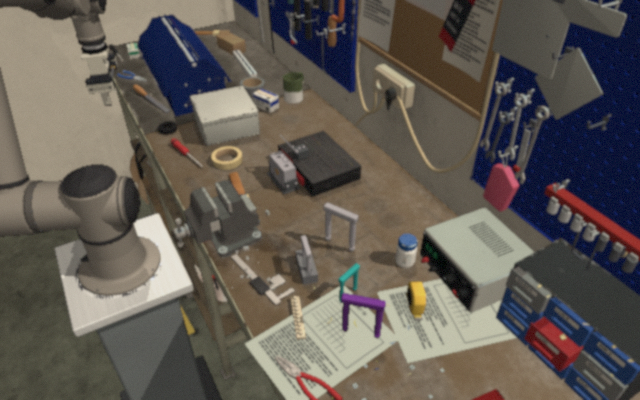

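Candidates for the shackle are: grey U at top (375,200) / side (340,222), standing free and larger; grey U in the block at top (384,244) / side (306,258); turquoise at (429,225); purple at (470,236). I pick the one in the rest block. The lock is at top (262,207), with the strap at (247,183). Next is a close crop.

```bash
python3 - <<'E'
import cv2, numpy as np
t=cv2.imread("pics/top0.png"); s=cv2.imread("pics/side0.png")
z=lambda im,x,y:cv2.resize(im[y:y+75,x:x+100],(400,300),interpolation=cv2.INTER_CUBIC)
cv2.imwrite("pics/c1.png",np.vstack([np.hstack([z(t,212,145),z(t,340,205)]),np.hstack([z(s,250,130),z(s,256,215)])]))
E
```

```text
(no output)
```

View pics/c1.png

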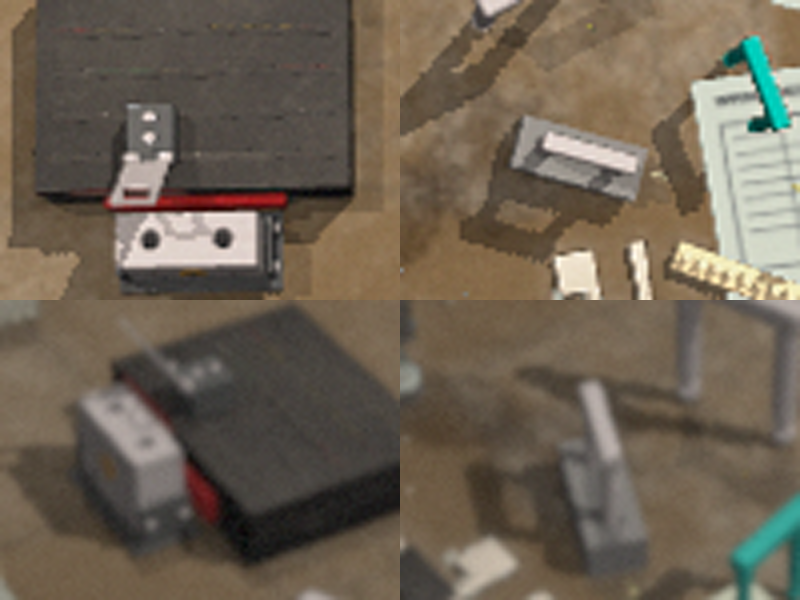

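The crop shows the plain grey U in the rest block (bar centre about top (387,242)), which is the right one. The lock holes are at top (249.5,204.5) and (267.8,204.5), and the strap is raised over the case edge.

```bash
python3 - <<'E'
from h import *
np.set_printoptions(precision=4,suppress=True)
cm=cam("top")
a=atz(cm,249.5,204.5,.08);b=atz(cm,267.75,204.5,.08);print("holes",a,b,(a+b)/2,np.linalg.norm(a-b))
l=lambda x,y,z:atz(cm,340+(x-400)/4,205+y/4,z)
a=l(545,140,.097);b=l(637,163,.097);print("bar",a,b,(a+b)/2,np.linalg.norm(a-b),np.degrees(np.arctan2(*(a-b)[[0,1]])))
c=lambda x,y,z:atz(cm,212+x/4,145+y/4,z)
print("case top corners",c(38,190,.061),c(353,188,.061))
print("hinge",c(147,155,.087))
print("bottle",atz(cm,419,158,.083),"bigU",atz(cm,360,208,.1),atz(cm,390,192,.1))
E
```

```text
holes [0.5491 0.1358 0.08  ] [0.5488 0.0815 0.08  ] [0.5489 0.1087 0.08  ] 0.05423150333122312
bar [ 0.442  -0.2349  0.097 ] [ 0.4254 -0.3003  0.097 ] [ 0.4337 -0.2676  0.097 ] 0.06745568040609241 14.280720698297932
case top corners [0.5887 0.2249 0.061 ] [ 0.5888 -0.0134  0.061 ]
hinge [0.6103 0.138  0.087 ]
bottle [ 0.6857 -0.3681  0.083 ] bigU [ 0.5345 -0.1895  0.1   ] [ 0.581  -0.2773  0.1   ]
```

Request:
{"op": "send_rows", "data": {"moves": [[0,0,-0.2,0],[-0.18,-0.0886,0,0],[-0.18,-0.0886,0,0],[-0.18,-0.0886,0,0],[-0.18,-0.0886,0,0],[-0.18,-0.0886,0,0],[-0.18,-0.0886,0,0],[-0.18,-0.0886,0,0],[-0.18,-0.0886,0,0],[-0.18,-0.0886,0,0],[-0.18,-0.0886,0,0],[-0.18,-0.0886,0,0],[-0.18,-0.0886,0,0],[-0.18,-0.0886,0,0],[-0.18,-0.0886,0,0]], "grip": 0}}

```text
time: 1.35
ee_pos: [0.5598, 0.1343, 0.2462]
tool_rot: [[-0.965, 0.261, -0.001], [0.261, 0.965, 0.0], [0.001, -0.0, -1.0]]
contact_force: [0.7, 0.8, 0.3]
opening: 0.001
grip_force: 0.0
```

Request:
{"op": "send_rows", "data": {"moves": [[0,0,0,0.151],[0,0,0,0.151],[0,0,0,0.151],[0,0,0,0.151],[0,0,0,0.151],[0,0,0,0.151],[0,0,0,0.151],[0,0,0,0.151],[0,0,0,0.151],[0,0,0,0.151],[0,0,0,0.151],[0,0,0,0]]}}

```text
time: 2.35
ee_pos: [0.5585, 0.1359, 0.2461]
tool_rot: [[0.002, 1.0, -0.001], [1.0, -0.002, -0.0], [-0.0, -0.001, -1.0]]
contact_force: [0.3, 0.1, -0.8]
opening: 0.0004
grip_force: 0.0
```

```bash
python3 - <<'E'
from h import *
np.set_printoptions(precision=4,suppress=True)
cm,im=snap("wrist","w1.png")
print(proj(cm,[[.549,.1358,.08],[.549,.0817,.08],[.609,.136,.087],[.5587,.136,.227]]))
E
```

```text
[[306.4095 179.2713]
 [306.8206 219.4072]
 [354.3743 180.1693]
 [313.2192 218.2209]]
```

View pics/w1.png

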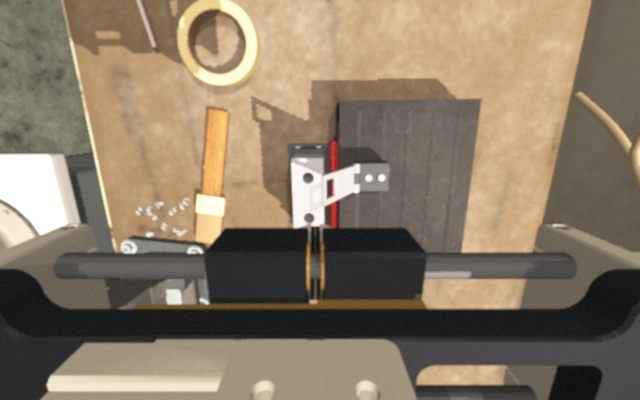

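The wrist view shows the lock holes at (308,177) and (309,218), 1–2 px from the prediction, and the strap lifted with its eye at (322,190). I'll press it down from above.

Request:
{"op": "send_rows", "data": {"moves": [[0,0,0.1,0],[0,0,0.1,0],[0,0,0.1,0],[0,0,0.1,0],[0,0,0.04,0],[0,0,0.04,0],[0,0,0.04,0],[0,0,0.04,0],[0,0,0.04,0],[0,0,0.04,0],[0,0,0.04,0],[0,0,0.04,0],[0,0,0.04,0]]}}

```text
time: 3.48
ee_pos: [0.5325, 0.1356, 0.0928]
tool_rot: [[-0.005, 0.998, -0.056], [1.0, 0.005, -0.004], [-0.004, -0.056, -0.998]]
contact_force: [-84.5, -3.0, 35.5]
opening: 0.0007
grip_force: 41.1
```

Request:
{"op": "send_rows", "data": {"moves": [[0,0,0.01,0],[0,0,0.01,0],[0,0,0.01,0],[0,0,0,0]]}}

```text
time: 3.82
ee_pos: [0.5283, 0.1355, 0.0806]
tool_rot: [[-0.005, 0.998, -0.068], [1.0, 0.005, -0.005], [-0.005, -0.068, -0.998]]
contact_force: [-75.3, -2.7, 16.5]
opening: 0.0005
grip_force: 30.9
```

Strong sideways force: the finger slipped off the strap's tip. I'll back away along -x, rise, and look.

Request:
{"op": "send_rows", "data": {"moves": [[0,-0.05,0,0],[0,-0.1,0,0],[0,-0.1,0,0],[0,-0.05,0,0],[0,0,-0.15,0],[0,0,-0.2,0],[0,0,-0.2,0],[0,0,-0.2,0],[0,0,0,0]]}}

```text
time: 4.57
ee_pos: [0.5026, 0.1364, 0.247]
tool_rot: [[-0.003, 1.0, 0.015], [1.0, 0.003, 0.002], [0.002, 0.015, -1.0]]
contact_force: [1.1, 0.1, 1.2]
opening: 0.0001
grip_force: 0.0
```

```bash
python3 - <<'E'
from h import *
cm,im=snap("wrist","w2.png"); c2,t=snap("top","top2.png"); c3,s=snap("side","side2.png")
z=lambda im,x,y:cv2.resize(im[y:y+75,x:x+100],(400,300),interpolation=cv2.INTER_CUBIC)
cv2.imwrite("pics/c2.png",np.vstack([np.hstack([z(im,270,140),z(t,212,145)]),np.hstack([z(s,250,130),cv2.resize(im,(400,300))])]))
E
```

```text
(no output)
```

View pics/c2.png

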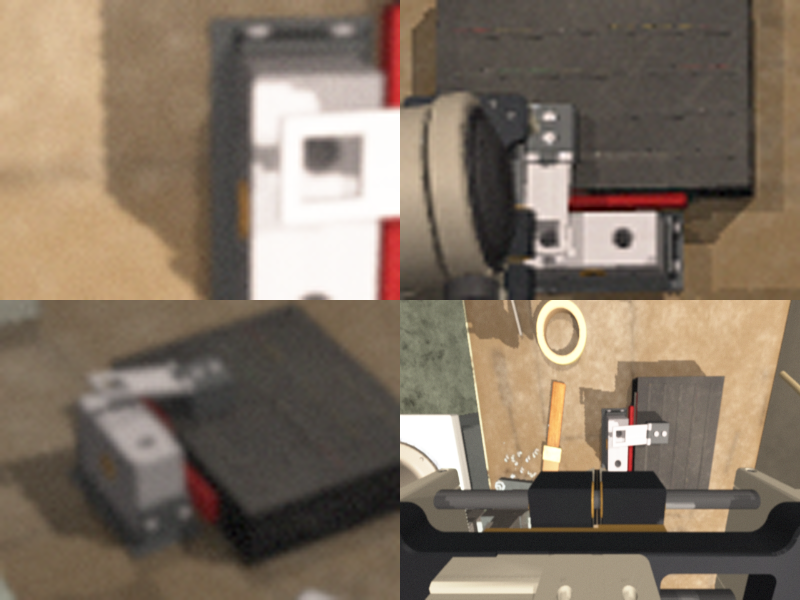

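The strap now lies nearly flat, with the hole visible through the eye. I'll press it at about mid-length to be sure it reaches the stop.

Request:
{"op": "send_rows", "data": {"moves": [[0,0.15,0,0],[0,0.13,0,0],[0,0,0.15,0],[0,0,0.2,0],[0,0,0.2,0],[0,0,0.1,0],[0,0,0.05,0],[0,0,0,0]]}}

```text
time: 5.38
ee_pos: [0.5524, 0.1356, 0.0949]
tool_rot: [[-0.003, 1.0, -0.007], [1.0, 0.003, -0.001], [-0.001, -0.007, -1.0]]
contact_force: [-0.5, -0.4, 0.7]
opening: 0.0004
grip_force: 0.0
```

Request:
{"op": "send_rows", "data": {"moves": [[0,0,0.02,0],[0,0,0.02,0],[0,0,0.015,0],[0,0,0,0]]}}

```text
time: 5.72
ee_pos: [0.555, 0.136, 0.0881]
tool_rot: [[-0.003, 1.0, 0.001], [1.0, 0.003, 0.0], [0.0, 0.001, -1.0]]
contact_force: [-1.3, 0.1, 0.8]
opening: 0.0005
grip_force: 0.0
```

Request:
{"op": "send_rows", "data": {"moves": [[0,0,0,0],[0,0,0,0]]}}

```text
time: 5.88
ee_pos: [0.5551, 0.136, 0.0883]
tool_rot: [[-0.003, 1.0, 0.001], [1.0, 0.003, 0.0], [0.0, 0.001, -1.0]]
contact_force: [-0.4, 0.5, 0.1]
opening: 0.0004
grip_force: 0.0
```

Request:
{"op": "send_rows", "data": {"moves": [[0,0,0.01,0],[0,0,0,0],[0,0,0,0]]}}

```text
time: 6.13
ee_pos: [0.5547, 0.1359, 0.0856]
tool_rot: [[-0.002, 1.0, -0.0], [1.0, 0.002, 0.0], [0.0, -0.0, -1.0]]
contact_force: [-0.3, -0.5, 0.1]
opening: 0.0003
grip_force: 0.0
```

Request:
{"op": "send_rows", "data": {"moves": [[0,0,-0.1,0],[0,0.085,0,0],[0,0,0.05,0],[0,0,0.03,0],[0,0,0,0]]}}

```text
time: 6.55
ee_pos: [0.5695, 0.1358, 0.0869]
tool_rot: [[-0.002, 1.0, -0.005], [1.0, 0.002, -0.0], [-0.0, -0.005, -1.0]]
contact_force: [-0.6, 0.0, -0.6]
opening: 0.0003
grip_force: 0.0
```

Request:
{"op": "send_rows", "data": {"moves": [[0,0,0.01,0],[0,0,0.01,0],[0,0,0,0],[0,0,0,0]]}}

```text
time: 6.88
ee_pos: [0.5715, 0.136, 0.0855]
tool_rot: [[-0.002, 1.0, -0.0], [1.0, 0.002, 0.0], [0.0, -0.0, -1.0]]
contact_force: [0.2, 0.6, -0.6]
opening: 0.0007
grip_force: 0.0
```

Request:
{"op": "send_rows", "data": {"moves": [[0,0,0.01,0],[0,0,0,0],[0,0,0,0]]}}

```text
time: 7.13
ee_pos: [0.5717, 0.136, 0.0836]
tool_rot: [[-0.002, 1.0, -0.0], [1.0, 0.002, 0.0], [0.0, -0.0, -1.0]]
contact_force: [-0.8, 0.1, -0.5]
opening: 0.0005
grip_force: 0.0
```

Request:
{"op": "send_rows", "data": {"moves": [[0,0,0.01,0],[0,0,0,0],[0,0,0,0]]}}

```text
time: 7.38
ee_pos: [0.5717, 0.136, 0.0815]
tool_rot: [[-0.002, 1.0, -0.0], [1.0, 0.002, 0.0], [0.0, -0.0, -1.0]]
contact_force: [0.4, -0.6, -0.0]
opening: 0.0005
grip_force: 0.0
```

```bash
python3 - <<'E'
from h import *
cm,im=snap("wrist","w3.png"); c2,t=snap("top","top3.png"); c3,s=snap("side","side3.png")
z=lambda im,x,y:cv2.resize(im[y:y+75,x:x+100],(400,300),interpolation=cv2.INTER_CUBIC)
cv2.imwrite("pics/c3.png",np.vstack([np.hstack([im[100:400,120:520],z(t,212,145)]),np.hstack([z(s,250,130),cv2.resize(s,(400,300))])]))
o=env.get_obs(); print(o["ee_pos"],o["contact_force"])
print(proj(c3,[[.5717,.136,.0815],[.534,.136,.087],[.609,.136,.087]]))
E
```

```text
[0.57179411 0.13599699 0.08163912] [0.85000805 0.10295275 0.37610227]
[[284.22182086 153.39405774]
 [273.46708119 155.41615659]
 [294.52288072 148.64704247]]
```

View pics/c3.png

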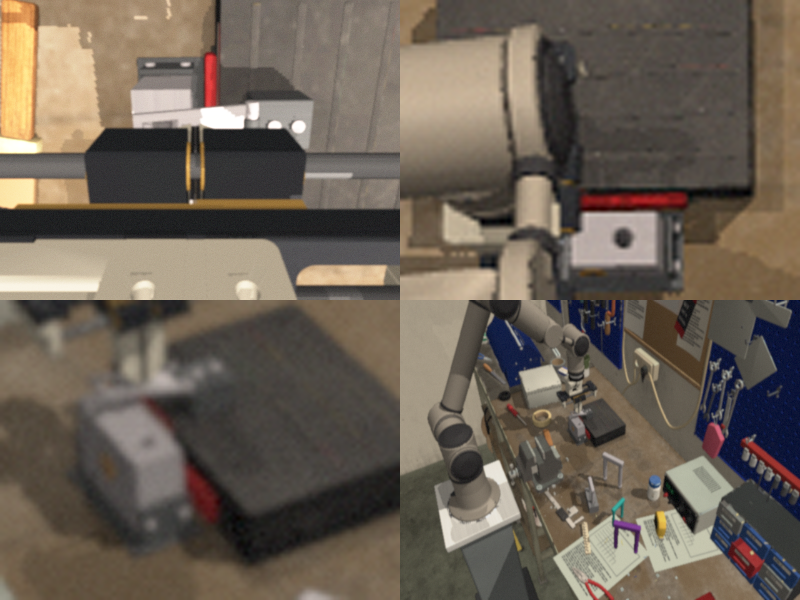

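Request:
{"op": "send_rows", "data": {"moves": [[0,0,-0.1,0],[0,0,-0.2,0],[-0.15,0,-0.2,0],[-0.2,0,-0.1,0],[0,0,0,0],[0,0,0,0]]}}

```text
time: 8.03
ee_pos: [0.5726, 0.0722, 0.195]
tool_rot: [[0.001, 1.0, 0.003], [1.0, -0.001, 0.0], [0.0, 0.003, -1.0]]
contact_force: [-0.0, 0.6, -0.5]
opening: 0.0003
grip_force: 0.0
```

```bash
python3 - <<'E'
from h import *
cm,im=snap("wrist","w4.png"); c3,s=snap("side","side4.png")
def ov(im,cm,x0,y0,w,h,S):
    o=cv2.resize(im[y0:y0+h,x0:x0+w],None,fx=S,fy=S,interpolation=cv2.INTER_CUBIC)
    for a,col in ((0,(0,0,255)),(.15,(0,255,0)),(.3,(255,0,0))):
        P=[[.6095-r*np.cos(a),.136+y,.087+r*np.sin(a)] for r,y in ((76,.016),(76,-.016),(5,-.016),(5,.016)) for r in [r/1000]]
        q=proj(cm,P); cv2.polylines(o,[np.int32(((q-[x0,y0])+.5)*S*16)],True,col,1,cv2.LINE_AA,4)
    return o
q=proj(cm,[[.57,.12,.087]])[0]; print(q,env.get_obs()["ee_pos"])
a=ov(im,cm,int(q[0])-50,int(q[1])-37,100,75,8)
cv2.imwrite("pics/c4.png",a)
b=ov(s,c3,260,125,60,45,8); cv2.imwrite("pics/c5.png",b)
cv2.imwrite("pics/c45.png",np.hstack([cv2.resize(a,(400,300)),cv2.resize(b,(400,300))]))
E
```

```text
[310.58174814 144.84379046] [0.57136293 0.07404592 0.19280192]
```

View pics/c45.png

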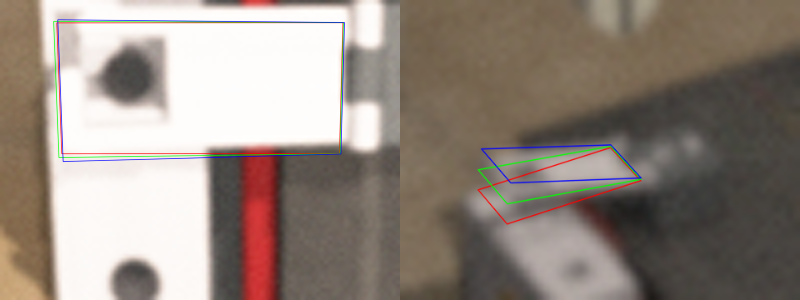

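Request:
{"op": "send_rows", "data": {"moves": [[0.2,0,0.1,0],[0.11,0,0.2,0],[0,0,0.15,0],[0,0,0.1,0],[0,0,0.01,0],[0,0,0,0]]}}

```text
time: 8.63
ee_pos: [0.5703, 0.132, 0.0845]
tool_rot: [[-0.004, 1.0, -0.005], [1.0, 0.004, -0.0], [-0.0, -0.005, -1.0]]
contact_force: [-0.4, -0.3, 0.6]
opening: 0.0004
grip_force: 0.0
```

Request:
{"op": "send_rows", "data": {"moves": [[0,0,0.01,0],[0,0,0,0],[0,0,0,0]]}}

```text
time: 8.88
ee_pos: [0.5726, 0.1311, 0.0858]
tool_rot: [[-0.002, 1.0, 0.003], [1.0, 0.002, 0.0], [0.0, 0.003, -1.0]]
contact_force: [-0.1, 0.3, 0.4]
opening: 0.0006
grip_force: 0.0
```

Request:
{"op": "send_rows", "data": {"moves": [[0,0,0.01,0],[0,0,0,0],[0,0,0,0]]}}

```text
time: 9.13
ee_pos: [0.5719, 0.131, 0.0829]
tool_rot: [[-0.002, 1.0, 0.001], [1.0, 0.002, 0.0], [0.0, 0.001, -1.0]]
contact_force: [0.3, -0.5, 0.0]
opening: 0.0005
grip_force: 0.0
```

Request:
{"op": "send_rows", "data": {"moves": [[0,0,0.01,0],[0,0,0,0],[0,0,0.005,0],[0,0,0,0]]}}

```text
time: 9.47
ee_pos: [0.5716, 0.1311, 0.0792]
tool_rot: [[-0.002, 1.0, -0.0], [1.0, 0.002, 0.0], [0.0, -0.0, -1.0]]
contact_force: [0.1, 0.5, -0.1]
opening: 0.0002
grip_force: 0.0
```

Request:
{"op": "send_rows", "data": {"moves": [[0,0,0.01,0],[0,0,0,0],[0,0,0,0]]}}

```text
time: 9.72
ee_pos: [0.5717, 0.1311, 0.0773]
tool_rot: [[-0.002, 1.0, -0.0], [1.0, 0.002, 0.0], [0.0, -0.0, -1.0]]
contact_force: [0.6, 0.1, 0.2]
opening: 0.0004
grip_force: 0.0
```

```bash
python3 - <<'E'
from h import *
np.set_printoptions(precision=4,suppress=True)
cm,im=snap("wrist","w5.png");c3,s=snap("side","side5.png")
o=env.get_obs(); p=np.array(o["ee_pos"])
P=[p,p+[0,.0095,0],p+[.0,0.0095,.0188]]; print(p,o["contact_force"],proj(cm,P),proj(c3,P))
q=proj(c3,[p])[0]
x0,y0=int(q[0])-33,int(q[1])-35
S=8
b=cv2.resize(s[y0:y0+60,x0:x0+50],None,fx=S,fy=S,interpolation=cv2.INTER_CUBIC)
cv2.circle(b,(int((q[0]-x0+.5)*S),int((q[1]-y0+.5)*S)),3,(0,0,255),-1)
q=proj(cm,[P[1]])[0]; x0,y0=int(q[0])-25,int(q[1])-40
a=cv2.resize(im[y0:y0+60,x0:x0+50],None,fx=S,fy=S,interpolation=cv2.INTER_CUBIC)
cv2.circle(a,(int((q[0]-x0+.5)*S),int((q[1]-y0+.5)*S)),3,(0,0,255),-1)
cv2.imwrite("pics/c6.png",np.hstack([a,b]))
E
```

```text
[0.5717 0.1311 0.0774] [ 0.5249 -0.2805  0.1471] [[312.7761 227.7116]
 [312.7802 214.6895]
 [312.5411 224.6222]] [[284.9678 155.2156]
 [283.6531 153.7161]
 [283.3608 148.8961]]
```

View pics/c6.png

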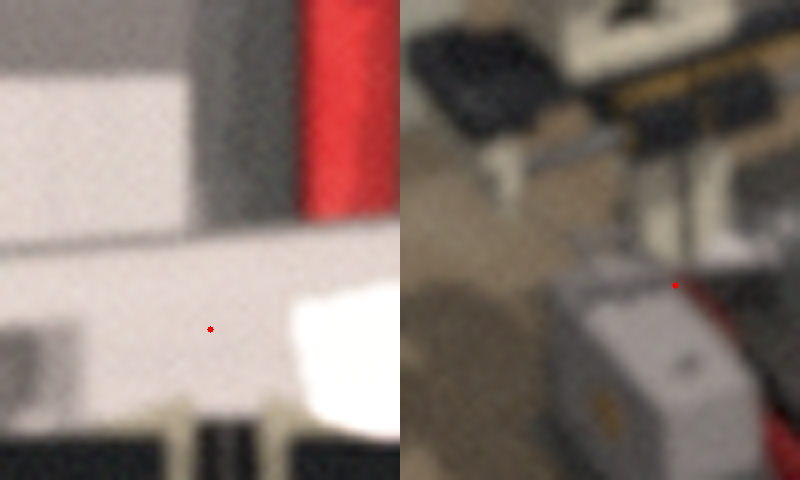

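```bash
python3 - <<'E'
from h import *
np.set_printoptions(precision=4,suppress=True)
cm=cam("wrist"); print(env.get_obs()["ee_pos"])
def aty(u,v,y):
    o,d=ray(cm,u,v); return o+d*(y-o[1])/d[1]
for y in (.150,.152,.154):
    a=aty(287.8,205,y);b=aty(312,203,y);c=aty(335,201.2,y);print(y,a,b,c)
print("lock edge",aty(300,183.4,.1607), atz(cm,300,183.4,.08))
print("lock right edge z=.08",atz(cm,287+190/8,190,.08))
print("finger",aty(310,224.5,.1311+.0095),aty(310,227.,.1311+.0095))
im=cv2.imread("pics/w5.png")
print(im[195:230,305:330,:].mean(1).astype(int).tolist())
E
```

```text
[0.5717 0.1311 0.0774]
0.15 [0.5557 0.15   0.0857] [0.5712 0.15   0.0811] [0.5867 0.15   0.0767]
0.152 [0.5563 0.152  0.0923] [0.5713 0.152  0.0878] [0.5862 0.152  0.0836]
0.154 [0.557  0.154  0.0988] [0.5714 0.154  0.0946] [0.5857 0.154  0.0905]
lock edge [0.5628 0.1607 0.0697] [0.5634 0.163  0.08  ]
lock right edge z=.08 [0.5704 0.1586 0.08  ]
finger [0.5701 0.1406 0.0961] [0.5702 0.1406 0.1003]
[[105, 108, 145], [106, 109, 146], [107, 111, 147], [107, 111, 147], [108, 112, 148], [111, 115, 147], [123, 127, 148], [141, 147, 160], [162, 168, 181], [185, 191, 205], [199, 206, 220], [203, 210, 224], [204, 212, 225], [206, 213, 226], [207, 213, 226], [208, 214, 227], [213, 219, 231], [216, 221, 232], [217, 222, 233], [217, 222, 233], [217, 222, 232], [216, 221, 232], [214, 220, 230], [213, 218, 229], [214, 219, 230], [214, 219, 230], [214, 219, 230], [212, 218, 229], [206, 214, 226], [194, 204, 216], [174, 186, 198], [143, 158, 170], [108, 123, 133], [81, 92, 101], [64, 72, 77]]
```

The wrist-view geometry puts the strap at about 0.25 rad, and the visible fingertips end about 19 mm above the reported TCP height when closed. The strap is therefore only partly down, so I'll keep pressing while watching the force.

Request:
{"op": "send_rows", "data": {"moves": [[0,0,0.01,0],[0,0,0.01,0],[0,0,0,0]]}}

```text
time: 10.07
ee_pos: [0.5717, 0.1311, 0.0731]
tool_rot: [[-0.002, 1.0, -0.0], [1.0, 0.002, 0.0], [0.0, -0.0, -1.0]]
contact_force: [-1.0, 0.7, -0.2]
opening: 0.0004
grip_force: 0.0
```

Request:
{"op": "send_rows", "data": {"moves": [[0,0,0.01,0],[0,0,0.01,0],[0,0,0,0]]}}

```text
time: 10.32
ee_pos: [0.5716, 0.1311, 0.069]
tool_rot: [[-0.002, 1.0, -0.0], [1.0, 0.002, 0.0], [0.0, -0.0, -1.0]]
contact_force: [-0.4, -0.3, -0.3]
opening: 0.0003
grip_force: 0.0
```

Request:
{"op": "send_rows", "data": {"moves": [[0,0,0.01,0],[0,0,0,0]]}}

```text
time: 10.48
ee_pos: [0.5718, 0.1311, 0.0673]
tool_rot: [[-0.002, 1.0, 0.0], [1.0, 0.002, 0.0], [0.0, 0.0, -1.0]]
contact_force: [-0.4, -0.7, 0.3]
opening: 0.0003
grip_force: 0.0
```

Request:
{"op": "send_rows", "data": {"moves": [[0,0,0.01,0],[0,0,0,0]]}}

```text
time: 10.65
ee_pos: [0.5719, 0.1311, 0.067]
tool_rot: [[-0.003, 1.0, 0.001], [1.0, 0.003, 0.0], [0.0, 0.001, -1.0]]
contact_force: [-3.9, -0.6, 11.8]
opening: 0.0001
grip_force: 5.8
```

```bash
cat >> h.py <<'E'
def strapangle(cm,im,y=.154):
    g=cv2.GaussianBlur(im[:,:,2],(3,3),0).astype(float); out=[]
    xs=np.linspace(.545,.595,11)
    for x in xs:
        best=None
        for a in np.arange(-.1,.5,.01):
            r=.0617-0; 
        e=[]
        for z in np.arange(.07,.13,.0005):
            u,v=proj(cm,[[x,y,z]])[0]; e.append(cv2.getRectSubPix(np.float32(g),(1,1),(float(u),float(v)))[0,0])
        d=np.abs(np.gradient(e)); out.append((x,.07+.0005*d.argmax(),d.max()))
    return np.array(out)
E
python3 - <<'E'
from h import *
np.set_printoptions(precision=4,suppress=True)
cm,im=snap("wrist","w6.png"); print(env.get_obs()["ee_pos"],env.get_obs()["contact_force"])
print(strapangle(cm,im)[:, :3])
S=8;x0,y0=262,165
a=cv2.resize(im[y0:y0+75,x0:x0+100],None,fx=S,fy=S,interpolation=cv2.INTER_CUBIC); cv2.imwrite("pics/c7.png",a)
E
```

```text
[0.5719 0.1311 0.067 ] [-4.7574 -1.8408 12.5959]
[[ 0.545   0.126  22.3131]
 [ 0.55    0.126  20.8145]
 [ 0.555   0.1245 12.4475]
 [ 0.56    0.1245  9.9593]
 [ 0.565   0.1245 21.1762]
 [ 0.57    0.126   8.1001]
 [ 0.575   0.122  14.8433]
 [ 0.58    0.1245 27.8644]
 [ 0.585   0.1255 31.6483]
 [ 0.59    0.1255 31.9855]
 [ 0.595   0.1255 30.6134]]
```

View pics/c7.png

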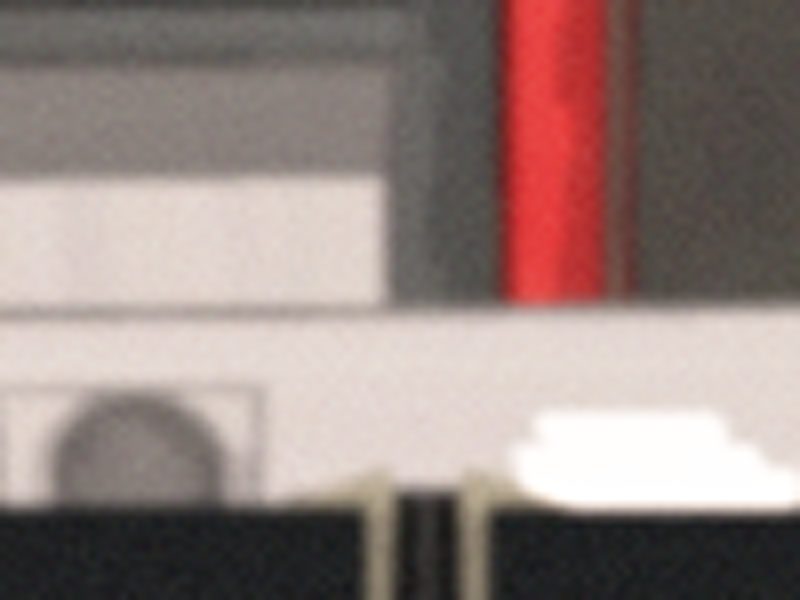

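The strap now lies flat: its edge is horizontal (row 305) with 12 N against the stop and the lock hole visible in the eye. I'll get a lock estimate from this picture, then go to the shackle.

```bash
python3 - <<'E'
from h import *
np.set_printoptions(precision=4,suppress=True)
cm=cam("wrist"); f=lambda x,y,z:atz(cm,262+x/8-.5,165+y/8-.5,z)
print("lock +y edge/right edge",f(387,177,.08)); print("hole top edge",f(135,392,.08),"L",f(52,470,.08),"R",f(225,470,.08))
print("strap edge",f(300,308,.087),"eye TL",f(5,388,.087),"eye TR",f(262,388,.087), "red",f(505,200,.05))
E
```

```text
lock +y edge/right edge [0.5702 0.1633 0.08  ]
hole top edge [0.5502 0.1458 0.08  ] L [0.5434 0.1392 0.08  ] R [0.5572 0.1392 0.08  ]
strap edge [0.5638 0.1548 0.087 ] eye TL [0.5414 0.1485 0.087 ] eye TR [0.5608 0.1485 0.087 ] red [0.5804 0.1541 0.05  ]
```

Request:
{"op": "send_rows", "data": {"moves": [[0,0,-0.1,0],[0,0,-0.2,0],[0,0,-0.2,0],[0,0,-0.2,0],[0,0,-0.15,0]]}}

```text
time: 11.12
ee_pos: [0.5723, 0.1311, 0.239]
tool_rot: [[-0.002, 1.0, 0.004], [1.0, 0.002, 0.0], [0.0, 0.004, -1.0]]
contact_force: [0.6, 1.6, -0.5]
opening: 0.0003
grip_force: 0.0
```

Request:
{"op": "send_rows", "data": {"moves": [[-0.176,-0.059,0,0],[-0.176,-0.059,0,0],[-0.176,-0.059,0,0],[-0.176,-0.059,0,0],[-0.176,-0.059,0,0],[-0.176,-0.059,0,0],[-0.176,-0.059,0,0],[-0.176,-0.059,0,0],[-0.176,-0.059,0,0],[-0.176,-0.059,0,0],[-0.176,-0.059,0,0],[-0.176,-0.059,0,0],[-0.176,-0.059,0,0],[0,0,0,0.1],[0,0,0,0.1],[0,0,0,0.118],[0,0,0,0],[0,0,0,0]], "grip": 60, "squeeze": 40}}

```text
time: 12.62
ee_pos: [0.4194, -0.3269, 0.2353]
tool_rot: [[0.242, 0.97, -0.0], [0.97, -0.242, 0.0], [0.0, -0.0, -1.0]]
contact_force: [0.6, -0.6, -0.2]
opening: 0.06
grip_force: 0.0
```

```bash
cat >> h.py <<'E'
def rect(cm,im,x0,y0,z,w,h,s=.0005):
    "patch: col -> world -y, row -> world -x (top-view look), centre x0,y0"
    n,m=int(h/s),int(w/s)
    r,c=np.mgrid[0:n,0:m]; X=np.c_[(x0+h/2-r*s).ravel(),(y0+w/2-c*s).ravel(),np.full(n*m,z)]
    q=proj(cm,X).astype(np.float32).reshape(n,m,2)
    return cv2.remap(im,q[...,0],q[...,1],cv2.INTER_LINEAR)
E
python3 - <<'E'
from h import *
np.set_printoptions(precision=4,suppress=True)
cm,im=snap("wrist","w8.png"); print(env.get_obs()["ee_pos"])
print(proj(cm,[[.434,-.2676,.097],[.442,-.235,.097],[.4254,-.3003,.097],[.419,-.327,.217]]))
P=rect(cm,im,.434,-.2676,.097,.12,.08); cv2.imwrite("pics/r8.png",P)
g=P.min(2); print(np.percentile(g,[5,25,50,75,90,95,99]))
print(g[::8,::12])
for th in (140,170,200):
    m=(g>th).astype(np.uint8)
    for c in cv2.findContours(m,0,2)[0]:
        if cv2.contourArea(c)>800:
            (u,v),(a,b),t=cv2.minAreaRect(c); print(th,.434+.04-v*.0005,-.2676+.06-u*.0005,a*.5,b*.5,t)
E
```

```text
[ 0.4195 -0.3268  0.2353]
[[313.5581 130.8518]
 [313.3891  99.0459]
 [313.2321 161.0996]
 [312.6253 219.4119]]
[ 59.  81. 100. 139. 182. 234. 241.]
[[ 83  91 109 125 118 115 108 121 114 123 111 109 105 103 105 104 113 130
  121 124]
 [100  97  95 117 107 112  98 124 122 122 104  97  94 100  97 103 112 127
  120 125]
 [103  99  91  93 103 100 101 125 126 122 101  91  94  98  94 106 113 127
  121 123]
 [101  95  98 104 140 103 107 113 111 112  97  97 103 101  93 109 112 121
  126  97]
 [ 90  81  99 114 182 179 158 112 102 102  95  95 104  98  92  99 107 117
  100  86]
 [ 88  84  98 106 184 182 178 179 163 122  96  96 113 104  97 103 106 102
   81  75]
 [ 83  84 102 107 182 203 182 180 178 177 173 141 106 106 103 103 107  83
   82  72]
 [ 79  79  71 142 176 242 235 211 180 175 177 175 171 152 115 103 107  88
   81  74]
 [ 89  78  53 173 193 240 242 242 241 227 191 175 173 173 176 161 128 101
   77  72]
 [ 80  81  57 183 161 214 235 239 240 241 241 231 196 174 175 172 172 110
   81  74]
 [ 79  85  56 182 120 122 161 197 231 236 239 240 240 236 214 175 160 101
   78  67]
 [ 89  81  61 132
[... 345 characters left out ...]
 69  68  60  66  55  57  70 136 170 171 158  83  84
   94  67]
 [102  67  67  93  82  76  68  63  65  62  60  65  57  68 115 131  82  91
   87  87]
 [ 63  62  84  94  95  98  80  71  62  59  59  61  57  58  81  96  86  92
   91  89]
 [ 57  63  88  93  83  85  97  93  60  58  55  56  56  70  89  91  90  92
   89  93]
 [ 54  50  62  72  80  79  90  69  57  80  88  68  60  87  91  92  94  94
   91  98]]
140 0.4357186813354492 -0.26362143859863285 79.67268371582031 33.21720504760742 15.792405128479004
170 0.4364721527099609 -0.2636058250427246 76.8315200805664 30.233802795410156 14.743562698364258
200 0.43601886749267577 -0.2650339599609375 67.71875762939453 12.225089073181152 15.945395469665527
```

Request:
{"op": "send_rows", "data": {"moves": [[0,0,0,0.042],[0.16,-0.003,0,0],[0.16,-0.003,0,0],[0,0,0.2,0],[0,0,0.2,0],[0,0,0.2,0],[0,0,0.15,0],[0,0,0.08,0],[0,0,0.03,0],[0,0,0,0],[0,0,0,0]]}}

```text
time: 13.58
ee_pos: [0.4367, -0.2654, 0.0642]
tool_rot: [[0.275, 0.961, 0.001], [0.961, -0.275, -0.001], [-0.0, 0.001, -1.0]]
contact_force: [0.4, -0.5, 0.6]
opening: 0.06
grip_force: 0.0
```

```bash
python3 - <<'E'
from h import *
np.set_printoptions(precision=4,suppress=True)
cm,im=snap("wrist","w9.png"); c3,s=snap("side","side9.png"); o=env.get_obs();print(o["ee_pos"],o["tool_rot"],o["contact_force"])
q=proj(c3,[[.436,-.265,.09]])[0].astype(int); print(q)
b=cv2.resize(s[q[1]-30:q[1]+30,q[0]-25:q[0]+25],None,fx=8,fy=8,interpolation=cv2.INTER_CUBIC)
for z,c in ((0,(0,0,255)),(.019,(0,255,0))):
    for sy in (-.03,.03):
        r=proj(c3,[np.array(o["ee_pos"])+np.array(o["tool_rot"])@[0,sy,-z]])[0]
        cv2.circle(b,tuple(int(k) for k in (r-q+[25.5,30.5])*8),3,c,-1)
a=im[60:360,120:520]
cv2.imwrite("pics/c10.png",np.hstack([cv2.resize(im[100:340,215:415],(400,480)),b]))
E
```

```text
[ 0.437  -0.2658  0.065 ] [[ 0.276   0.9612  0.0024]
 [ 0.9612 -0.276  -0.0019]
 [-0.0012  0.0029 -1.    ]] [-0.1503 -0.3372  0.2349]
[305 244]
```

View pics/c10.png

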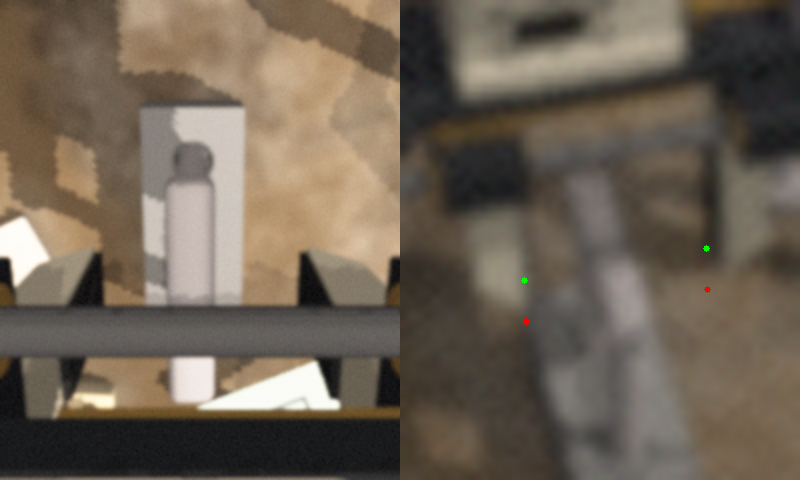

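The bar stands centred between the open fingers (wrist cols 168–215 of the crop, between fingers at 100 and 300). I'll lower slightly and close.

Request:
{"op": "send_rows", "data": {"moves": [[0,0,0.02,0],[0,0,0,0]]}}

```text
time: 13.85
ee_pos: [0.4363, -0.2653, 0.0599]
tool_rot: [[0.276, 0.961, 0.001], [0.961, -0.276, -0.001], [-0.0, 0.001, -1.0]]
contact_force: [0.9, 0.7, -0.3]
opening: 0.0602
grip_force: 0.0
```

Request:
{"op": "send_rows", "data": {"moves": [[0,0,0,0],[0,0,0,0],[0,0,0,0],[0,0,0,0],[0,0,0,0],[0,0,0,0],[0,0,0,0],[0,0,0,0]], "grip": 0, "squeeze": 45}}

```text
time: 14.52
ee_pos: [0.436, -0.265, 0.0594]
tool_rot: [[0.277, 0.961, -0.0], [0.961, -0.277, 0.0], [0.0, -0.0, -1.0]]
contact_force: [-0.8, 0.2, 0.7]
opening: 0.0132
grip_force: 45.0
```

Grasped (opening 13.2 mm, 45 N). I'll lift, carry to above the lock and align.

Request:
{"op": "send_rows", "data": {"moves": [[0,0,-0.05,0],[0,0,-0.1,0],[0,0,-0.15,0],[0,0,-0.15,0],[0,0,-0.15,0],[0,0,-0.15,0],[0,0,-0.1,0],[0.05,0,0,0],[0.12,0,0,0],[0.18,0.004,0,0],[0.18,0.004,0,0],[0.18,0.004,0,0],[0.18,0.004,0,0],[0.18,0.004,0,0],[0.18,0.004,0,0],[0.18,0.004,0,0],[0.18,0.004,0,0],[0.18,0,0,0],[0.12,0,0,0],[0.05,0,0,0]]}}

```text
time: 16.18
ee_pos: [0.55, 0.1137, 0.2281]
tool_rot: [[0.273, 0.962, -0.002], [0.962, -0.273, 0.001], [0.001, -0.002, -1.0]]
contact_force: [-1.5, 0.2, -2.1]
opening: 0.0137
grip_force: 45.0
```

Request:
{"op": "send_rows", "data": {"moves": [[0,0,0,-0.06],[0,0,0,-0.1],[0,0,0,-0.1],[0,0,0,-0.06],[0,0,0,-0.038],[0,0,0,0],[0,0,0,0]]}}

```text
time: 16.77
ee_pos: [0.5501, 0.1095, 0.2288]
tool_rot: [[0.001, 1.0, -0.001], [1.0, -0.001, -0.0], [-0.0, -0.001, -1.0]]
contact_force: [-0.0, 0.2, -2.1]
opening: 0.0136
grip_force: 45.0
```

```bash
python3 - <<'E'
from h import *
np.set_printoptions(precision=4,suppress=True,linewidth=200)
cm,im=snap("wrist","w11.png"); o=env.get_obs();R=np.array(o["tool_rot"]);p=np.array(o["ee_pos"]);print(p,R,o["opening"])
# bar in tool frame, top face at tool z=-.0376
s=.0005
x=np.arange(.06,.0,-s); y=np.arange(-.02,.02,s)
X,Y=np.meshgrid(x,y,indexing="ij")
q=proj(cm,p+np.c_[X.ravel(),Y.ravel(),np.full(X.size,-.0376)]@R.T).astype(np.float32).reshape(*X.shape,2)
g=cv2.remap(im,q[...,0],q[...,1],cv2.INTER_LINEAR); cv2.imwrite("pics/r11.png",g); g=g.min(2)
print("rows x",x[::6]);print("y",y[::5]);print(g[::6,::5])
E
```

```text
[0.5502 0.1096 0.229 ] [[ 0.0005  1.     -0.001 ]
 [ 1.     -0.0005 -0.0001]
 [-0.0001 -0.001  -1.    ]] 0.013269022585552051
rows x [0.06  0.057 0.054 0.051 0.048 0.045 0.042 0.039 0.036 0.033 0.03  0.027 0.024 0.021 0.018 0.015 0.012 0.009 0.006 0.003]
y [-0.02   -0.0175 -0.015  -0.0125 -0.01   -0.0075 -0.005  -0.0025  0.      0.0025  0.005   0.0075  0.01    0.0125  0.015   0.0175]
[[100  93  92  93  83 171 195 200 200 200 200 205 144 126 132 152]
 [ 91  91  92  95  83 159 250 243 242 240 232 250 250 251 250 250]
 [ 88  88  86  90  71 177 249 243  74  81 195 250 250 250 251 250]
 [ 85  84  85  87  66 155 250 245 109 102 171 251 251 251 251 251]
 [ 87  93  89  83  61 149 249 216 206 201 206 251 251 251 251 251]
 [ 87  87  81  81  63 222 242 197 126 201 241 241 192 153 132 130]
 [ 92  80  83  77  58 220 248 112 111 110 244 247 160  37  44  41]
 [126 116  81  76  64 222 247 106 111 113 224 247 169  41  53  45]
 [124 121  94  77  63 211 244 105 110 116 130 242 175  39  57  42]
 [115 120 124  86  59 177 157 176 179 186 184 180 184  41  50  43]
 [120 120 124 107  70 171 166 185 190 194 193 169 190  42  52  46]
 [119 120 113 105  88 205 161 184 192 193 191 169 196  48  53  40]
 [120 117 106 108 111 201 169 181 188 192 192 172 201  46  50  36]
 [116  98 103 121 103 192 163 183 190 193 189 170 208  52  52  40]
 [116 100 109 117 102 134 136 183 189 195 190 149 111  71  61  35]
 [ 69  66  67 125 132 111 116 182 188 195 191 147 101 130 126  42]
 [ 27  28  29 119 131  90 117 182 151 152 150 112  64 112 106  24]
 [ 25  26  25 119 131  55 116 164 150 155 150 114  42 111 105  23]
 [ 23  26  36  99 129  34 115 146 147 151 151 115  25 113  94  34]
 [ 30  25  57  67 111  22  99 145 149 150 150 115  18 108  71  56]]
```

```bash
python3 - <<'E'
from h import *
np.set_printoptions(precision=4,suppress=True,linewidth=200)
cm=cam("wrist"); im=cv2.imread("pics/w11.png"); o=env.get_obs();R=np.array(o["tool_rot"]);p=np.array(o["ee_pos"])
W=lambda x,y,z:proj(cm,[p+R@[x,y,z]])[0]
print("leg outer face top/tip",W(.033,0,-.0236),W(.033,0,.048),W(.030,0,.0544),"sides at .04",W(.027,-.006,.04),W(.027,.006,.04),"bar end",W(.035,0,-.0376))
print("hole",proj(cm,[[.5502,.1384,.08],[.5502,.0844,.08]]),"eye",proj(cm,[[.5402,.1484,.087],[.5602,.1284,.087]]))
print(im[100:185,285:345,1][::3,::2])
E
```

```text
leg outer face top/tip [312.3556 189.4501] [313.1448 168.8728] [313.1991 171.113 ] sides at .04 [305.6467 177.9068] [320.544 177.905] bar end [312.1035 192.0806]
hole [[313.8071 158.1801]
 [313.8833 201.956 ]] eye [[305.0655 150.2616]
 [322.3464 167.5141]]
[[122 125 138 180 202 200 199 201 201 201 200 195 192 184 153 137 133 127 128 116 116 114 119 118 118 110  98  90  88  63]
 [126 133 132 136 141 136 136 138 137 138 138 134 127 129 122 126 130 126 125 126 123 121 122 115 112 104  92  87  85  64]
 [134 134 139 138 129 132 124 128 132 129 127 127 125 124 127 127 126 131 130 131 127 121 119 118 118 105  95  91  87  64]
 [129 140 141 137 132 123 124 129 129 134 131 132 127 127 132 135 133 136 137 136 134 123 120 121 120 107  95  91  89  66]
 [129 132 133 132 130 125 125 124 127 134 132 134 130 127 126 127 129 135 140 139 134 128 124 122 119 101  97  90  86  61]
 [126 118 116 119 118 122 123 120 122 126 131 129 125 125 127 126 125 136 143 136 129 124 127 119 121 107 101  96  90  60]
 [123 122 117 119 120 121 121 121 118 122 123 122 128 127 132 131 133 139 134 125 124 119 119 119 122 104
[... 2024 characters left out ...]
251 249 248 247 242 237 241 245 247 246 249 252 252 252 251 252 252 252 252 252 252]
 [106 109  98  88  76  72 175 247 248 250 250 244 200 176 168 198 234 247 250 249 250 250 249 249 248 248 247 247 239 240]
 [107 108 105  87  74  73 178 249 247 248 246 186 118 116 118 118 141 219 246 247 247 246 246 205  78  64  38  45  47  41]
 [109 110 109  84  73  75 167 248 249 250 245 140 101 112 117 115 120 146 242 250 250 250 250 213  80  66  32  44  36  38]
 [106 107 107  86  80  67 159 249 249 249 239 123 105 115 115 115 109 126 231 249 250 250 250 213  72  63  33  45  48  39]
 [104 106  99  85  81  76 151 248 248 250 231 116 106 116 117 118 117 113 189 249 250 250 249 210  75  68  37  53  54  43]]
```

Request:
{"op": "send_rows", "data": {"moves": [[0.009,0.002,0.05,0],[0,0,0.1,0],[0,0,0.1,0],[0,0,0.1,0],[0,0,0.05,0],[0,0,0.02,0],[0,0,0,0],[0,0,0,0]]}}

```text
time: 17.48
ee_pos: [0.5515, 0.1117, 0.1461]
tool_rot: [[-0.001, 1.0, 0.001], [1.0, 0.001, 0.0], [0.0, 0.001, -1.0]]
contact_force: [-0.6, -0.5, -0.4]
opening: 0.0138
grip_force: 45.0
```

```bash
python3 - <<'E'
from h import *
np.set_printoptions(precision=4,suppress=True,linewidth=230)
cm,im=snap("wrist","w12.png"); o=env.get_obs();R=np.array(o["tool_rot"]);p=np.array(o["ee_pos"])
print(p,o["contact_force"],o["opening"])
W=lambda x,y,z:proj(cm,[p+R@[x,y,z]])[0]
print("tip",W(.033,0,.048),W(.030,0,.0544),"sides at .04",W(.027,-.006,.04),W(.027,.006,.04),W(.027,-.006,-.01),W(.027,.006,-.01))
h=proj(cm,[[.5504,.1384,.08]])[0];e=proj(cm,[[.5404,.1484,.087],[.5604,.1284,.087]]);print("hole",h,"eye",e)
r=int(e[0,1])-6
print(r,im[r:r+50,290:340,1][::2,::2])
E
```

```text
[0.5518 0.1117 0.1465] [ 0.6982 -0.2056 -1.3261] 0.01344742846932586
tip [313.4888 168.9413] [313.5401 171.1829] sides at .04 [305.9769 177.9937] [320.9024 177.9943] [303.411  193.7162] [322.4704 193.7184]
hole [311.968  172.4984] eye [[300.2744 162.4931]
 [323.2591 185.1227]]
156 [[198 199 189 191 189 192 215 228 230 232 237 239 239 239 240 241 240 240 241 241 246 247 248 246 247]
 [195 199 203 207 207 204 218 240 252 253 253 253 253 253 253 253 253 253 253 253 253 253 253 253 253]
 [191 178 207 211 211 206 210 217 238 251 253 253 253 253 253 253 253 253 253 254 253 253 253 253 253]
 [184 173 202 210 206 187 188 189 192 238 250 251 249 250 246 243 242 249 253 253 253 253 253 253 253]
 [183 176 204 205 199 176 185 190 189 226 234 232 238 245 238 200 186 239 253 253 253 253 253 253 253]
 [180 195 222 206 200 181 204 203 183 171 141 122 143 193 233 208 185 236 253 253 253 253 253 253 253]
 [180 215 246 246 215 185 204 199 141  94  75  76  76  96 156 183 181 236 253 253 253 253 253 252 253]
 [194 215 249 252 236 215 245 233 122  93 106 125 134 126 105 155 171 235 253 253 253 253 253 253
[... 1057 characters left out ...]
 242 237 165 116 128 130 134 135 131 135 139 140 135 215 249 250 250 241 226 224]
 [207 251 249 245 242 241 220 137 154 170 171 168 173 177 178 181 176 163 182 247 250 250 220  95  81]
 [198 251 251 247 240 243 203 162 185 194 194 200 198 203 204 202 200 192 175 243 252 252 228  87  74]
 [192 252 249 244 242 243 205 167 189 196 199 198 203 204 210 207 206 191 176 240 251 252 227  79  74]
 [188 250 243 240 242 241 206 172 189 202 206 204 206 205 206 210 206 194 174 238 252 252 228  82  69]
 [173 250 241 240 242 241 207 165 189 201 206 203 208 208 209 207 207 196 175 238 252 252 224  85  69]
 [132 211 236 239 242 240 206 170 187 201 203 208 208 208 210 206 207 192 176 237 251 252 227  83  70]]
```

Request:
{"op": "send_rows", "data": {"moves": [[0,-0.006,0,0],[0,0,0.02,0],[0,0,0.02,0],[0,0,0.02,0],[0,0,0,0]]}}

```text
time: 17.95
ee_pos: [0.5492, 0.1116, 0.1325]
tool_rot: [[-0.001, 1.0, -0.002], [1.0, 0.001, -0.0], [-0.0, -0.002, -1.0]]
contact_force: [0.5, -0.7, -1.8]
opening: 0.0137
grip_force: 45.0
```

Request:
{"op": "send_rows", "data": {"moves": [[0,0,0.02,0],[0,0,0.02,0],[0,0,0,0]]}}

```text
time: 18.2
ee_pos: [0.5496, 0.1116, 0.1245]
tool_rot: [[-0.001, 1.0, -0.001], [1.0, 0.001, -0.0], [-0.0, -0.001, -1.0]]
contact_force: [0.9, -0.3, -1.9]
opening: 0.0132
grip_force: 45.0
```

Request:
{"op": "send_rows", "data": {"moves": [[0,0,0.02,0],[0,0,0.02,0],[0,0,0,0],[0,0,0,0]]}}

```text
time: 18.53
ee_pos: [0.5498, 0.1117, 0.1172]
tool_rot: [[-0.001, 1.0, -0.0], [1.0, 0.001, 0.0], [0.0, -0.0, -1.0]]
contact_force: [0.3, -0.4, -1.2]
opening: 0.0132
grip_force: 45.0
```

Request:
{"op": "send_rows", "data": {"moves": [[0,0,0.01,0],[0,0,0.01,0],[0,0,0,0],[0,0,0,0]]}}

```text
time: 18.87
ee_pos: [0.5498, 0.1117, 0.1134]
tool_rot: [[-0.001, 1.0, 0.0], [1.0, 0.001, 0.0], [0.0, 0.0, -1.0]]
contact_force: [0.7, -0.1, -1.7]
opening: 0.0135
grip_force: 45.0
```

Both legs are in the holes with no side force. I'll continue down in small steps, watching the force.

Request:
{"op": "send_rows", "data": {"moves": [[0,0,0.01,0],[0,0,0.01,0],[0,0,0.01,0],[0,0,0,0]]}}

```text
time: 19.2
ee_pos: [0.5497, 0.1116, 0.107]
tool_rot: [[-0.001, 1.0, -0.0], [1.0, 0.001, 0.0], [0.0, -0.0, -1.0]]
contact_force: [0.7, -0.1, -2.4]
opening: 0.0137
grip_force: 45.0
```

Request:
{"op": "send_rows", "data": {"moves": [[0,0,0.01,0],[0,0,0.01,0],[0,0,0,0]]}}

```text
time: 19.45
ee_pos: [0.5497, 0.1116, 0.103]
tool_rot: [[-0.001, 1.0, -0.0], [1.0, 0.001, 0.0], [0.0, -0.0, -1.0]]
contact_force: [0.7, -0.0, -2.1]
opening: 0.0133
grip_force: 45.0
```

Request:
{"op": "send_rows", "data": {"moves": [[0,0,0.01,0],[0,0,0.01,0],[0,0,0,0]]}}

```text
time: 19.7
ee_pos: [0.5497, 0.1116, 0.099]
tool_rot: [[-0.001, 1.0, -0.0], [1.0, 0.001, 0.0], [0.0, -0.0, -1.0]]
contact_force: [0.3, -0.2, -1.5]
opening: 0.0137
grip_force: 45.0
```

Request:
{"op": "send_rows", "data": {"moves": [[0,0,0.01,0],[0,0,0.01,0],[0,0,0,0]]}}

```text
time: 19.95
ee_pos: [0.5499, 0.1117, 0.0954]
tool_rot: [[-0.001, 1.0, 0.0], [1.0, 0.001, 0.0], [0.0, 0.0, -1.0]]
contact_force: [-0.8, 0.6, 1.1]
opening: 0.0136
grip_force: 45.0
```

Spring contact has begun (tips at about 31 mm in the lock frame). I'll go in 1 mm steps.

Request:
{"op": "send_rows", "data": {"moves": [[0,0,0.005,0],[0,0,0.005,0],[0,0,0,0]]}}

```text
time: 20.2
ee_pos: [0.5499, 0.1117, 0.0936]
tool_rot: [[-0.001, 1.0, 0.0], [1.0, 0.001, 0.0], [0.0, 0.0, -1.0]]
contact_force: [0.1, 0.2, 1.9]
opening: 0.0134
grip_force: 45.0
```

Request:
{"op": "send_rows", "data": {"moves": [[0,0,0.005,0],[0,0,0.005,0],[0,0,0,0]]}}

```text
time: 20.45
ee_pos: [0.5499, 0.1117, 0.0914]
tool_rot: [[-0.001, 1.0, 0.0], [1.0, 0.001, 0.0], [0.0, 0.0, -1.0]]
contact_force: [0.7, 0.6, 2.3]
opening: 0.0136
grip_force: 45.0
```

Request:
{"op": "send_rows", "data": {"moves": [[0,0,0.005,0],[0,0,0,0]]}}

```text
time: 20.62
ee_pos: [0.5499, 0.1117, 0.0904]
tool_rot: [[-0.001, 1.0, 0.0], [1.0, 0.001, 0.0], [0.0, 0.0, -1.0]]
contact_force: [0.1, -0.8, 2.4]
opening: 0.0136
grip_force: 45.0
```

Request:
{"op": "send_rows", "data": {"moves": [[0,0,0.005,0],[0,0,0,0]]}}

```text
time: 20.78
ee_pos: [0.5499, 0.1116, 0.0894]
tool_rot: [[-0.001, 1.0, 0.0], [1.0, 0.001, 0.0], [0.0, 0.0, -1.0]]
contact_force: [0.1, 0.1, 3.0]
opening: 0.0137
grip_force: 45.0
```

Request:
{"op": "send_rows", "data": {"moves": [[0,0,0.005,0],[0,0,0.005,0],[0,0,0,0]]}}

```text
time: 21.03
ee_pos: [0.5499, 0.1117, 0.0873]
tool_rot: [[-0.001, 1.0, 0.0], [1.0, 0.001, 0.0], [0.0, 0.0, -1.0]]
contact_force: [0.1, -0.5, 2.9]
opening: 0.0136
grip_force: 45.0
```

Request:
{"op": "send_rows", "data": {"moves": [[0,0,0.005,0],[0,0,0,0]]}}

```text
time: 21.2
ee_pos: [0.55, 0.1117, 0.0865]
tool_rot: [[-0.001, 1.0, 0.0], [1.0, 0.001, 0.0], [0.0, 0.0, -1.0]]
contact_force: [-0.1, 1.3, 4.8]
opening: 0.0136
grip_force: 45.0
```

Request:
{"op": "send_rows", "data": {"moves": [[0,0,0.005,0],[0,0,0,0]]}}

```text
time: 21.37
ee_pos: [0.55, 0.1117, 0.0858]
tool_rot: [[-0.001, 1.0, 0.001], [1.0, 0.001, 0.0], [0.0, 0.001, -1.0]]
contact_force: [-0.6, -0.0, 6.5]
opening: 0.0131
grip_force: 45.0
```

Request:
{"op": "send_rows", "data": {"moves": [[0,0,0.005,0],[0,0,0,0]]}}

```text
time: 21.53
ee_pos: [0.5501, 0.1117, 0.0849]
tool_rot: [[-0.001, 1.0, 0.001], [1.0, 0.001, 0.0], [0.0, 0.001, -1.0]]
contact_force: [-0.6, 0.0, 6.8]
opening: 0.0135
grip_force: 45.0
```

Request:
{"op": "send_rows", "data": {"moves": [[0,0,0.005,0],[0,0,0,0]]}}

```text
time: 21.7
ee_pos: [0.5501, 0.1117, 0.084]
tool_rot: [[-0.001, 1.0, 0.001], [1.0, 0.001, 0.0], [0.0, 0.001, -1.0]]
contact_force: [-0.2, -0.1, 7.3]
opening: 0.0133
grip_force: 45.0
```

Request:
{"op": "send_rows", "data": {"moves": [[0,0,0.005,0],[0,0,0,0]]}}

```text
time: 21.87
ee_pos: [0.5502, 0.1117, 0.0831]
tool_rot: [[-0.001, 1.0, 0.001], [1.0, 0.001, 0.0], [0.0, 0.001, -1.0]]
contact_force: [-1.1, -0.6, 7.8]
opening: 0.0136
grip_force: 45.0
```

Request:
{"op": "send_rows", "data": {"moves": [[0,0,0.005,0],[0,0,0,0]]}}

```text
time: 22.03
ee_pos: [0.5502, 0.1117, 0.0822]
tool_rot: [[-0.001, 1.0, 0.001], [1.0, 0.001, 0.0], [0.0, 0.001, -1.0]]
contact_force: [-1.4, -0.5, 8.8]
opening: 0.0135
grip_force: 45.0
```

Request:
{"op": "send_rows", "data": {"moves": [[0,0,0.004,0],[0,0,0,0]]}}

```text
time: 22.2
ee_pos: [0.5503, 0.1117, 0.0815]
tool_rot: [[-0.001, 1.0, 0.001], [1.0, 0.001, 0.0], [0.0, 0.001, -1.0]]
contact_force: [-1.1, -0.5, 10.1]
opening: 0.0137
grip_force: 45.0
```

Request:
{"op": "send_rows", "data": {"moves": [[0,0,0.004,0],[0,0,0,0]]}}

```text
time: 22.37
ee_pos: [0.55, 0.1117, 0.0804]
tool_rot: [[-0.001, 1.0, 0.001], [1.0, 0.001, 0.0], [0.0, 0.001, -1.0]]
contact_force: [-0.9, 0.6, 2.5]
opening: 0.0138
grip_force: 45.0
```

The force dropped from 10.1 to 2.5 N, which is the click. I'll push slightly further to confirm the climb at the floor.

Request:
{"op": "send_rows", "data": {"moves": [[0,0,0.003,0],[0,0,0,0]]}}

```text
time: 22.53
ee_pos: [0.55, 0.1117, 0.0795]
tool_rot: [[-0.001, 1.0, 0.001], [1.0, 0.001, 0.0], [0.0, 0.001, -1.0]]
contact_force: [-1.3, 0.6, 5.7]
opening: 0.0137
grip_force: 45.0
```

Request:
{"op": "send_rows", "data": {"moves": [[0,0,0.003,0],[0,0,0,0]]}}

```text
time: 22.7
ee_pos: [0.5501, 0.1117, 0.0789]
tool_rot: [[-0.001, 1.0, 0.001], [1.0, 0.001, 0.0], [0.0, 0.001, -1.0]]
contact_force: [-0.0, 0.1, 5.7]
opening: 0.0136
grip_force: 45.0
```

Request:
{"op": "send_rows", "data": {"moves": [[0,0,0.003,0],[0,0,0,0]]}}

```text
time: 22.87
ee_pos: [0.5501, 0.1117, 0.0783]
tool_rot: [[-0.001, 1.0, 0.001], [1.0, 0.001, 0.0], [0.0, 0.001, -1.0]]
contact_force: [-0.6, -0.2, 6.5]
opening: 0.0138
grip_force: 45.0
```

Request:
{"op": "send_rows", "data": {"moves": [[0,0,0.003,0],[0,0,0,0]]}}

```text
time: 23.03
ee_pos: [0.55, 0.1115, 0.0776]
tool_rot: [[-0.001, 1.0, 0.001], [1.0, 0.001, -0.0], [-0.0, 0.001, -1.0]]
contact_force: [0.2, -1.3, 4.2]
opening: 0.0138
grip_force: 45.0
```

Request:
{"op": "send_rows", "data": {"moves": [[0,0,0.003,0],[0,0,0,0]]}}

```text
time: 23.2
ee_pos: [0.5501, 0.1115, 0.0769]
tool_rot: [[-0.001, 1.0, 0.001], [1.0, 0.001, -0.0], [-0.0, 0.001, -1.0]]
contact_force: [-0.9, -1.4, 5.8]
opening: 0.0135
grip_force: 45.0
```

Request:
{"op": "send_rows", "data": {"moves": [[0,0,0.003,0],[0,0,0,0]]}}

```text
time: 23.37
ee_pos: [0.5501, 0.1115, 0.0763]
tool_rot: [[-0.001, 1.0, 0.001], [1.0, 0.001, -0.0], [-0.0, 0.001, -1.0]]
contact_force: [-0.1, -2.0, 6.5]
opening: 0.0134
grip_force: 45.0
```

Request:
{"op": "send_rows", "data": {"moves": [[0,0,0.003,0],[0,0,0,0]]}}

```text
time: 23.53
ee_pos: [0.5501, 0.1115, 0.0757]
tool_rot: [[-0.001, 1.0, 0.001], [1.0, 0.001, -0.0], [-0.0, 0.001, -1.0]]
contact_force: [-1.2, 0.1, 6.3]
opening: 0.0141
grip_force: 45.0
```

Request:
{"op": "send_rows", "data": {"moves": [[0,0,0.003,0],[0,0,0,0]]}}

```text
time: 23.7
ee_pos: [0.5501, 0.1115, 0.0753]
tool_rot: [[-0.001, 1.0, 0.001], [1.0, 0.001, -0.0], [-0.0, 0.001, -1.0]]
contact_force: [-0.4, -0.6, 6.6]
opening: 0.0137
grip_force: 45.0
```

```bash
python3 - <<'E'
from h import *
np.set_printoptions(precision=1,suppress=True,linewidth=250)
cm,im=snap("wrist","w13.png"); o=env.get_obs();R=np.array(o["tool_rot"]);p=np.array(o["ee_pos"])
print(p,o["contact_force"],o["torque"])
W=lambda x,y,z:proj(cm,[p+R@[x,y,z]])[0]
for d in (0,.005):print(d,W(.035,0,-.0376-d),W(.035,-.007,-.0376-d),W(.035,.007,-.0376-d))
for f in ("w11","w12","w13"):
    g=cv2.imread(f"pics/{f}.png")[:,:,1].astype(float)
    print(f,g[180:204,308:317].mean(1)); print(g[200:206,292:334].mean(0))
E
```

```text
[0.6 0.1 0.1] [-0.9 -1.   6.4] [-0.3  0.2 -0. ]
0 [312.1 192.1] [298.8 192.1] [325.4 192.1]
0.005 [312.  194.5] [298.3 194.5] [325.7 194.5]
w11 [113.1 111.9 113.2 114.4 113.4 114.2 113.2 112.8 113.3 109.9 111.4 115.8 125.6 139.6 157.  176.8 187.  191.4 193.6 195.7 197.3 196.8 195.9 196. ]
[126.8 110.8  89.8  77.5  72.5 104.8 172.  232.5 245.7 243.5 214.7 167.3 156.3 171.2 179.5 187.8 192.7 193.7 195.7 196.5 195.2 198.5 198.8 198.8 199.2 199.  199.5 201.2 200.8 199.  198.  191.5 185.5 176.5 167.2 183.5 231.8 247.  246.  211.5 125.5
  74. ]
w12 [118.6 120.  118.8 119.6 121.  119.9 120.9 121.1 119.2 116.1 118.  124.3 132.3 149.8 171.4 189.8 197.9 200.1 200.8 203.3 204.8 205.3 205.9 205.1]
[229.8 235.7 237.7 238.8 239.3 240.2 241.5 241.7 241.3 236.5 206.  168.8 168.  178.7 187.8 196.7 201.2 203.  205.  204.7 205.  206.2 207.8 207.8 207.3 208.7 208.5 209.3 208.5 207.3 205.8 200.8 194.8 185.8 174.8 193.5 237.7 250.2 251.8 251.8 251.8
 250. ]
w13 [137.9 128.9 121.8 119.9 121.4 121.1 120.7 122.2 120.2 118.9 119.8 124.1 134.3 153.2 174.4 191.  199.2 202.2 205.1 206.3 208.2 208.4 207.  208.6]
[208.3 209.8 207.2 197.2 173.8 151.5 152.8 158.3 161.  153.5 146.7 152.2 168.8 182.8 190.8 198.  202.8 205.8 207.5 205.7 208.5 208.2 210.7 211.3 211.7 211.3 211.5 211.5 211.  210.5 207.7 203.2 196.5 189.  174.7 158.7 156.7 176.5 202.7 217.7 226.2
 228.3]
```

No slip in the grip. I'll continue until the force climbs.

Request:
{"op": "send_rows", "data": {"moves": [[0,0,0.004,0],[0,0,0,0]]}}

```text
time: 23.92
ee_pos: [0.5503, 0.1114, 0.0748]
tool_rot: [[-0.001, 1.0, 0.001], [1.0, 0.001, -0.0], [-0.0, 0.001, -1.0]]
contact_force: [-0.9, -1.7, 9.0]
opening: 0.0137
grip_force: 45.0
```

Request:
{"op": "send_rows", "data": {"moves": [[0,0,0.004,0],[0,0,0,0]]}}

```text
time: 24.08
ee_pos: [0.5504, 0.1114, 0.0744]
tool_rot: [[-0.001, 1.0, 0.002], [1.0, 0.001, -0.0], [-0.0, 0.002, -1.0]]
contact_force: [-1.4, -1.5, 12.0]
opening: 0.0135
grip_force: 45.0
```

Request:
{"op": "send_rows", "data": {"moves": [[0,0,0.003,0],[0,0,0,0]]}}

```text
time: 24.25
ee_pos: [0.5506, 0.1114, 0.0742]
tool_rot: [[-0.001, 1.0, 0.002], [1.0, 0.001, -0.0], [-0.0, 0.002, -1.0]]
contact_force: [-1.5, -2.4, 13.2]
opening: 0.0132
grip_force: 45.0
```

Request:
{"op": "send_rows", "data": {"moves": [[0,0,0.003,0],[0,0,0,0]]}}

```text
time: 24.42
ee_pos: [0.5507, 0.1114, 0.0738]
tool_rot: [[-0.001, 1.0, 0.002], [1.0, 0.001, -0.0], [-0.0, 0.002, -1.0]]
contact_force: [-2.8, -1.4, 16.4]
opening: 0.0139
grip_force: 45.0
```

The force climbs steeply at 16 N, which looks like the floor. I'll test the latch by easing the tool up gently.

Request:
{"op": "send_rows", "data": {"moves": [[0,0,-0.01,0],[0,0,0,0]]}}

```text
time: 24.58
ee_pos: [0.5502, 0.1115, 0.0751]
tool_rot: [[-0.001, 1.0, 0.001], [1.0, 0.001, -0.0], [-0.0, 0.001, -1.0]]
contact_force: [-1.2, -0.9, 7.6]
opening: 0.0133
grip_force: 45.0
```

Request:
{"op": "send_rows", "data": {"moves": [[0,0,-0.007,0],[0,0,0,0]]}}

```text
time: 24.75
ee_pos: [0.5501, 0.1115, 0.0761]
tool_rot: [[-0.001, 1.0, 0.001], [1.0, 0.001, -0.0], [-0.0, 0.001, -1.0]]
contact_force: [0.6, -0.9, 5.4]
opening: 0.0137
grip_force: 45.0
```

Request:
{"op": "send_rows", "data": {"moves": [[0,0,-0.005,0],[0,0,0,0]]}}

```text
time: 24.92
ee_pos: [0.5501, 0.1115, 0.077]
tool_rot: [[-0.001, 1.0, 0.001], [1.0, 0.001, -0.0], [-0.0, 0.001, -1.0]]
contact_force: [0.1, -1.4, 6.0]
opening: 0.0133
grip_force: 45.0
```

Request:
{"op": "send_rows", "data": {"moves": [[0,0,-0.004,0],[0,0,0,0]]}}

```text
time: 25.08
ee_pos: [0.55, 0.1115, 0.0775]
tool_rot: [[-0.001, 1.0, 0.0], [1.0, 0.001, -0.0], [-0.0, 0.0, -1.0]]
contact_force: [0.2, -1.4, 3.7]
opening: 0.0136
grip_force: 45.0
```

Request:
{"op": "send_rows", "data": {"moves": [[0,0,-0.004,0],[0,0,0,0]]}}

```text
time: 25.25
ee_pos: [0.5498, 0.1115, 0.078]
tool_rot: [[-0.001, 1.0, -0.0], [1.0, 0.001, -0.0], [-0.0, -0.0, -1.0]]
contact_force: [0.6, -1.2, 2.5]
opening: 0.0135
grip_force: 45.0
```

Request:
{"op": "send_rows", "data": {"moves": [[0,0,-0.004,0],[0,0,0,0]]}}

```text
time: 25.42
ee_pos: [0.5496, 0.1115, 0.0784]
tool_rot: [[-0.001, 1.0, -0.001], [1.0, 0.001, -0.0], [-0.0, -0.001, -1.0]]
contact_force: [1.3, -1.4, -2.7]
opening: 0.0134
grip_force: 45.0
```

Request:
{"op": "send_rows", "data": {"moves": [[0,0,-0.004,0],[0,0,0,0]]}}

```text
time: 25.58
ee_pos: [0.5493, 0.1116, 0.0786]
tool_rot: [[-0.001, 1.0, -0.002], [1.0, 0.001, -0.0], [-0.0, -0.002, -1.0]]
contact_force: [2.7, -0.9, -10.8]
opening: 0.0136
grip_force: 45.0
```

Request:
{"op": "send_rows", "data": {"moves": [[0,0,-0.004,0],[0,0,0,0]]}}

```text
time: 25.75
ee_pos: [0.5488, 0.1116, 0.0789]
tool_rot: [[-0.001, 1.0, -0.003], [1.0, 0.001, -0.0], [-0.0, -0.003, -1.0]]
contact_force: [4.2, -1.3, -20.5]
opening: 0.0135
grip_force: 45.0
```

It holds against a 20 N pull, so it is latched. I'll ease back, open a little and rise.

Request:
{"op": "send_rows", "data": {"moves": [[0,0,0.008,0],[0,0,0.005,0],[0,0,0,0],[0,0,0,0]]}}

```text
time: 26.08
ee_pos: [0.5497, 0.1117, 0.0785]
tool_rot: [[-0.001, 1.0, 0.0], [1.0, 0.001, 0.0], [0.0, 0.0, -1.0]]
contact_force: [-0.9, -2.1, -6.0]
opening: 0.0139
grip_force: 45.0
```

Request:
{"op": "send_rows", "data": {"moves": [[0,0,0,0],[0,0,0,0],[0,0,0,0],[0,0,0,0],[0,0,0,0]], "grip": 32}}

```text
time: 26.5
ee_pos: [0.5501, 0.1118, 0.0785]
tool_rot: [[-0.001, 1.0, 0.001], [1.0, 0.001, 0.0], [0.0, 0.001, -1.0]]
contact_force: [-0.4, -0.5, -0.2]
opening: 0.032
grip_force: 0.0
```

Request:
{"op": "send_rows", "data": {"moves": [[0,0,-0.02,0],[0,0,-0.05,0],[0,0,-0.1,0],[0,0,-0.2,0],[0,0,-0.2,0],[-0.2,0,-0.1,0],[-0.1,0,0,0],[0,0,0,0],[0,0,0,0]]}}

```text
time: 27.25
ee_pos: [0.5499, 0.0537, 0.2116]
tool_rot: [[0.001, 1.0, 0.001], [1.0, -0.001, 0.0], [0.0, 0.001, -1.0]]
contact_force: [1.0, -0.0, -0.6]
opening: 0.0322
grip_force: 0.0
```

```bash
python3 - <<'E'
from h import *
np.set_printoptions(precision=4,suppress=True)
cm,im=snap("wrist","w14.png"); o=env.get_obs(); print(o["ee_pos"],o["contact_force"],o["opening"],o["time"])
for z in (.1165,.137):
  P=rect(cm,im,.5503,.1114,z,.12,.08); g=P.min(2)
  print(z,proj(cm,[[.5503,.1464,z],[.5503,.0764,z]]))
  print(g[40:120:6,::8])
E
```

```text
[0.5497 0.0545 0.211 ] [-0.3796 -0.3526  0.0246] 0.03181497866256015 27.3
0.1165 [[313.4957  97.3272]
 [313.6849 171.3269]]
[[ 90  91  80  86  74 237 253 252 253 253 252 252 241  78  80  78  80  79
   82  81  83  91  92  96  98 100  90  68  67  80]
 [ 98  96  96 170 236 245 253 252 253 253 252 253 248 237 243 244 245 246
  249 247 246 246 246 247 247 246 215  76  76  89]
 [105  97  99 201 253 247 253 253 253 253 252 253 250 248 250 250 250 250
  249 249 249 249 249 248 248 248 223  80  87  85]
 [111 100 107 201 253 246 253 252 252 253 252 252 250 248 251 250 250 250
  250 250 249 249 249 249 248 248 224  75  86  85]
 [115 104  98 194 252 246 248 192 203 201 199 233 245 243 244 245 245 244
  245 245 244 243 244 245 248 249 227  60  85  81]
 [111 116 109 197 253 245 248 248 252 253 252 252 252 252 252 252 252 251
  252 252 251 251 251 250 246 248 229  87  89 101]
 [103 110 107 190 252 244 250 249 253 253 253 253 253 252 252 252 252 252
  252 252 251 251 251 251 235 246 230 103 107 121]
 [102 109 105 187 253 244 250 247 252 251 252 252 252 251 251 251 251 250
  250 250 250 249 249 248 2
[... 1874 characters left out ...]
228 228 227 226 222 223
  221 218 219 219 218 232 236 220 109 107 121 131]
 [103 104  97 100 250 229 211 166 195 181 190 149 160 198 173 191 209 158
  151 150 220 232 234 235 236 223 109 105 125 123]
 [112 103  95 135 236 210 214 200 198 204 200 197 189 171 170 162 178 179
  169 190 239 238 243 244 241 222 105 108 120 122]
 [ 99  95  99 111 196 206 210 197 199 199 193 192 188 191 199 193 192 194
  193 240 248 248 248 247 248 221 106 104 120 118]
 [101  93  96  99 176 185 180 172 174 172 171 165 159 156 152 151 150 148
  147 192 191 184 184 188 194 159 107 105 120 122]
 [105  96  97  99  94  99  91  81  86  77  73  76  70  71  70  67  65  66
   69  67  65  65  68 101 104 114 108 100 118 119]]
```

The bar's 70 mm length only fits the latched height (top about 0.1165 m) and it is centred on the lock. The robot is clear, so I'll hand in.

```bash
python3 -c "
from plant import env
print(env.close_job())"
```

```text
the job is handed in; nothing more can be done
None
```

The job is handed in at about 27 s, but no verdict came back: the strap is flat, the shackle clicked into the lock and held against a 20 N pull, and I saw at most about 16 N while pressing it in.

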